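# Slide a tube rack across the gap into an analyser and lock it in

### The job

Slide the loaded black tube rack from the loading stand across the open gap onto the analyser's infeed shelf and fully home against its rubber stop, then swing the yellow gate shut behind it. The rack is nose-heavy, so bear down on its blue rear pad as you push it over the gap and ease off as soon as its nose is on the shelf; it must stay flat and not dip into the gap at either end. Work gently and unhurriedly: slide the rack, do not lift it or jam it, keep off the tubes, and do not disturb the other rack, the single tube, the phone or the pen.

Things in the scene. Friction and masses are not known exactly. Their poses are not given: they have to be found in the camera images.
- dock: loading stand, fixed: grey plate 260 (x) x 150 (y) mm, top 70 mm above the bench, between low aluminium guide rails (12 mm high, 118 mm apart inside). Origin on the bench under the plate's centre; its x axis points along the push, towards the analyser
- dock_edge (a point): middle of the stand's edge at the gap, on the top surface
- infeed: analyser (beige box, 155 mm tall) with its infeed shelf, fixed, in line with the stand (within 2 mm) beyond a gap 72 to 84 mm wide. Aluminium shelf 213 mm long, 150 mm wide, top 68 mm above the bench (2 mm lower than the stand). Origin on the bench under the middle of the shelf's entry edge; x points along the push. A rack that is home covers x = 18 to 213 mm
- infeed_edge (a point): middle of the shelf's entry edge, at the height of its top; axes as the infeed. The shelf's first 9 mm are bevelled down by 3 mm; its blue guide rails, 12 mm high, stand 108 mm apart inside and flare to 124 mm over the first 45 mm
- stop (a point): foot of the rubber stop's face, at the height of the shelf's top, on the centre line; axes as the infeed (x along the push). The stop is rigid; it is 110 mm wide and 42 mm tall
- rack: loose black tube rack, about 0.7 kg with its tubes, 195 (x) x 100 (y) mm. Origin centre of underside, x towards the front (tubes). The rear 45 mm is a low ledge carrying a blue press pad; ahead of it, at x = -52.5 mm, an upright face rises to 55 mm. The weight acts about 43 mm ahead of the origin: unless the ledge is held down with some 6 to 16 N the nose tips over the stand's edge
- rack_front (a point): middle of the rack's front lower edge, 97.5 mm ahead of its origin. Once it is 20 mm or more past the shelf's entry edge the rack rests on both sides with no holding down; pressing more than 2 N on the ledge may then tip the rear into the gap when it leaves the stand
- rack_ledge (a point): point 75 mm behind the rack's origin, 20 mm above its underside, under the blue press pad (40 x 92 mm). The pad's top is 0 to 15 mm above this point, different each time and not reported: find it by touch. The pad is stiff rubber, yielding 1 mm per 8 N, 3 mm at most; all else is rigid; the decks are smooth (friction about 0.25). Keep rack on stand, and rack on shelf or stop, below 25 N with its weight
- tubes: 16 purple-capped tubes, fixed in the rack's front half from x = 15 mm on, not to be shaken (rack below 0.25 m/s) or touched; caps reach 102 mm above the rack's underside; origin as the rack's
- gate (a joint): hinge angle of the yellow gate arm, rad: 0 = shut across the shelf behind the rack (it then covers x = 2 to 12 mm of the infeed), about 1.6 to 1.85 = open, pointing back beside the stand. Turns about the vertical through point gate_hinge, positive anticlockwise from above; slight friction (0.04 N m), stays where it is left, hard end at 0
- gate_hinge (a point): on the gate's hinge axis, at the far side of the shelf from the robot; the arm is 114 mm long, 10 mm wide, 13 to 23 mm above the shelf; the arm points along this point's y axis
- gate_peg (a point): red upright peg on the gate arm, 14 mm thick, standing from 23 to 67 mm above the shelf, 60 mm from the hinge along the arm; this point is on the peg's axis 17 mm below its top
- phone: black phone lying flat, 150 x 72 x 9 mm, to the robot's right; bystander, origin centre of underside
- single_tube: one purple-capped tube in a round white foot (40 mm wide, 89 mm tall) close beside the loading stand on the side away from the robot; bystander, origin centre of underside
- spare_rack: small black rack 100 x 60 x 45 mm with three purple-capped tubes (94 mm tall overall); bystander, origin centre of underside
- marker: white and blue marker pen, 135 mm long, 13 mm thick; bystander, origin near its middle

How it is judged:
By the outcome, as a careful person would: the job done as asked, in the order asked, and still so for the second after the job is handed in, with the robot touching nothing.
It also fails if it takes over 72 s, if anything falls off the work surface, if the arm or the gripper's body presses on something with over 40 N, if the wrist force passes 120 N, or if a joint passes its speed limit or range.

### The arm

A 6-joint arm with a two-finger parallel gripper is mounted at the origin on the work surface. World frame = base frame: x ahead of the robot, y to its left, z up, the work surface at z = 0. Lengths are in m, angles in rad, forces in N, time in s.
With the tool pointing down it reaches from about 0.375 to 0.825 m from the base axis. Payload 5.5 kg.
Tool frame: the origin (TCP) lies on the mounting face of the last link; the fingertips stand 173 mm ahead of it and the grasp point (between the pads) lies 155 mm ahead of it (arm.grip_depth is the z of the grasp point in the tool frame, in m); z points along the fingers, x is the direction in which the jaws open and shut, and the axes are right-handed (so a half turn about z gives the same grasp; the last joint's range is limited). The gripper opens to 85 mm and grips with 20 to 120 N. Pads are 22 mm wide; open, the fingers measure 114 mm over their backs; the gripper's body (76 mm by 85 mm) begins 54 mm behind the grasp point. The pads swing forward as they close: fully open they stand 13 mm farther back than shut.
Start: joints at [-1.287, 0.314, -0.047, 1.21, 0, 1.571], TCP at [0.168, -0.576, 0.405] pointing down, gripper open.
Joint ranges: [-2.67, 2.67], [-0.69, 1.73], [-1.03, 1.25], [-2.08, 2.16], [-1.42, 1.45], [-3.14, 3.14]. Speed limits (rad/s): [2.39, 2.39, 3.01, 3.14, 3.14, 3.14].

### API

Orientations are given as [roll, pitch, yaw] about the fixed x, y, z axes, in that order (R = Rz(yaw) Ry(pitch) Rx(roll)).
In Python, from bench import monitor, vision, hand_in, arm gives the robot as it stands.
- The arm moves only by the shell command python3 -m handwheel 'ROWS' [FORCE]. ROWS is JSON, a list of rows, each a list of 5 numbers: the shift along the tool's x, y, z in m, then the turn about the tool's z in degrees, then the gripper's target within -1 to 1 (shut at 1, half-way at 0, fully open at -1). A call has 1 to 12 rows; each row shifts and turns the commanded pose from where the row before left it, along the tool's axes as they then stand; what a row does not reach is not made up. A row lasts 1/10 s, in which the tool goes at most 50 mm and 8.59 degrees, less where a joint would pass 70% of its speed; a pose out of reach is approached as far as the arm can. A call is refused whole if a number of a shift passes 0.05 or a number of a turn 8.59, either way. A call with a gripper value outside its range is refused whole. The fingers move at their own pace and stop on an object; FORCE is the grip in N (left out, the last holds). Time passes only in rows, so rows that do not move let the fingers close. It gives the time, the measured TCP pose, the force and the opening at its end, in the units of the state.
- monitor.get_obs(): the state, without advancing time (a new reading comes with each control period).
- vision.camera(name): name is "side" or "top" or "wrist"; returns a dict with "pixels" (400x640x3 uint8, red, green, blue), "fovy" (degrees; the focal length in pixels is half the picture's height over the tangent of half this angle, whatever the lens; pixels are square), "cx", "cy" (the principal point, pixels), "view" (4x4, takes a point from world to camera coordinates); the wrist camera has in their place "tool_from_camera" (4x4, takes a point from camera to tool coordinates, whose origin is the TCP and whose axes are the tool frame's). Camera axes: x right, y up, looking along -z (the intrinsics and any distortion apply to the point x, -y, -z); pixel columns grow to the right and rows downward; lengths in m; the calibration is good to about 2 mm. A picture is of the moment at which its call begins: read the wrist's pose just before it. There is no depth.
- hand_in(): hands the job in, once; it reports no verdict.
The state is a dict: "time_s": time; "joints": joint angles; "joint_vel": joint speeds; "effort": joint torques, N m; "tcp_pos": TCP position; "ee_rot": TCP orientation; "contact_force": force on the tool from outside, world axes, zero at the start; "wrist_torque": the same for the moment, N m; "finger_gap": finger opening in m.
Only numpy, scipy, OpenCV 4.12 (cv2) and the standard library are available. Lean on these libraries where they do the work, as an engineer would, in place of code of your own. Each camera call takes 0.05 s, during which the arm holds its last target. There are 200 camera calls.

## Working session

There is one attempt and no reset: what is moved stays moved. The work goes in short steps, Python scripts to look and compute and a shell command to move; the robot and the scene stay as the last step left them, time stands still between calls to the robot, and variables do not carry over. Pictures are saved under pics/ and viewed, about 8 in all and at most 12, crops included, and the job is handed in when it is done.

```bash
ls; mkdir -p pics
python3 - <<'E'
from bench import monitor, vision
import cv2,numpy as np
o=monitor.get_obs(); print(o)
for n in("side","top"):
    c=vision.camera(n); print(n,{k:(np.round(v,4).tolist() if not isinstance(v,str) else v) for k,v in c.items() if k!="pixels"})
    np.save(f"pics/{n}.npy",c["pixels"]); cv2.imwrite(f"pics/{n}0.png",c["pixels"][:,:,::-1])
E
```

```text
pics
{'time_s': 0.0, 'joints': array([-1.28697566e+00,  3.14197841e-01, -4.80659856e-02,  1.21021110e+00,
       -9.58794125e-06,  1.57080660e+00]), 'joint_vel': array([ 0.00117492,  0.00090134,  0.0006733 ,  0.00056609, -0.00194867,
        0.00088517]), 'effort': array([ 8.63181922e-04, -5.39586353e+01,  3.39754307e+01,  1.93215214e-02,
        1.88296760e-06, -8.69518772e-06]), 'tcp_pos': array([ 0.16793405, -0.57572241,  0.40385696]), 'ee_rot': array([ 3.14158305e+00,  1.67859649e-03, -1.28698593e+00]), 'contact_force': array([ 0.0641362 ,  1.25005309, -0.15630558]), 'wrist_torque': array([ 0.00540089,  0.00993129, -0.02484361]), 'finger_gap': 0.08549899889897916}
side {'fovy': 43.0225, 'cx': 324.9219, 'cy': 204.3646, 'view': [[0.9407, -0.3391, 0.0067, -0.5651], [0.2119, 0.603, 0.7691, -0.185], [-0.2648, -0.7221, 0.6391, -1.2942], [0.0, 0.0, 0.0, 1.0]]}
top {'fovy': 48.6586, 'cx': 326.7403, 'cy': 194.6043, 'view': [[-0.0265, -0.9996, 0.0002, -0.0336], [0.992, -0.0262, 0.1232, -0.5808], [-0.1231, 0.0035, 0.9924, -1.2779], [0.0, 0.0, 0.0, 1.0]]}
```

View pics/top0.png

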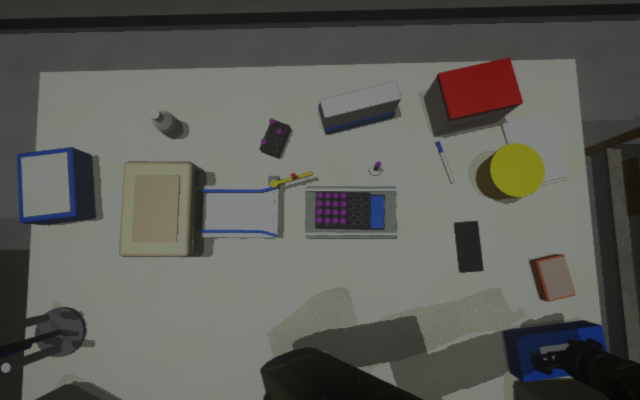

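View pics/side0.png

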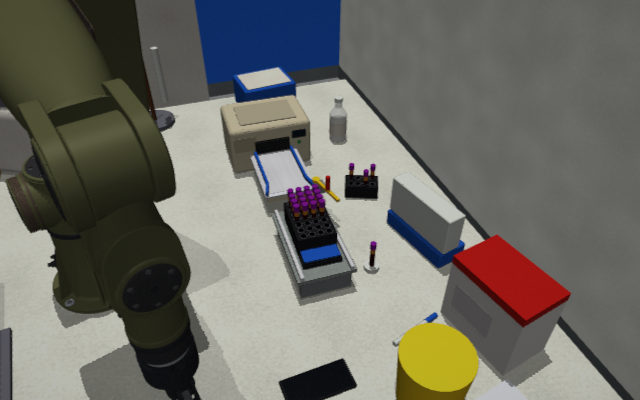

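Top: the rack is at (350,212), pad at (377,212), stand at 306–397, shelf at 203–278. The gate is at (275,183) pointing right, the peg at (293,176). The push runs to image left (world +y). Next I'll enlarge this area.

Run:
```python
import numpy as np,cv2
p=np.load("pics/top.npy")[160:260,190:410,::-1]
p=cv2.convertScaleAbs(p,alpha=1.5)
p=cv2.resize(p[:, :110],None,fx=7,fy=7,interpolation=cv2.INTER_CUBIC),cv2.resize(p[:,110:],None,fx=7,fy=7,interpolation=cv2.INTER_CUBIC)
for i,q in enumerate(p):
    q=q[100:600].copy()
    for x in range(0,110,10): cv2.putText(q,str(190+110*i+x),(x*7,10),0,.35,(0,255,0)); cv2.line(q,(x*7,12),(x*7,18),(0,255,0))
    for y in range(20,90,10):
        yy=int((y)*7-100); cv2.putText(q,str(160+y),(0,yy),0,.35,(0,255,0)); cv2.line(q,(22,yy),(28,yy),(0,255,0))
    cv2.imwrite(f"pics/crop{i}.png",q)
```

```text
(no output)
```

View pics/crop0.png

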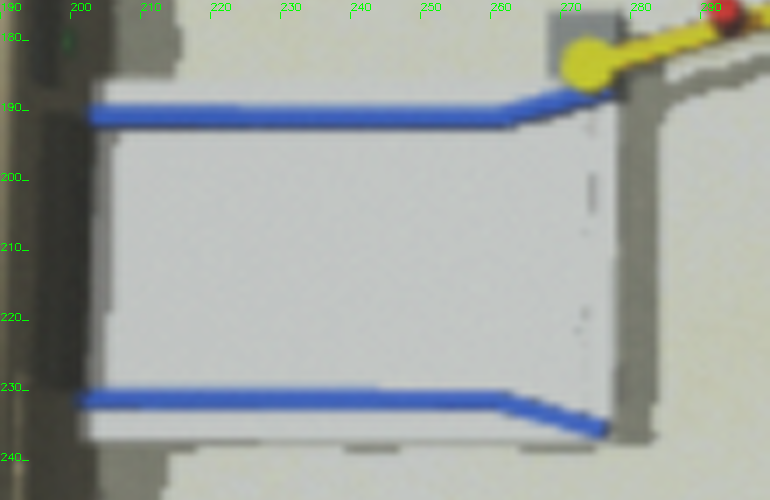

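View pics/crop1.png

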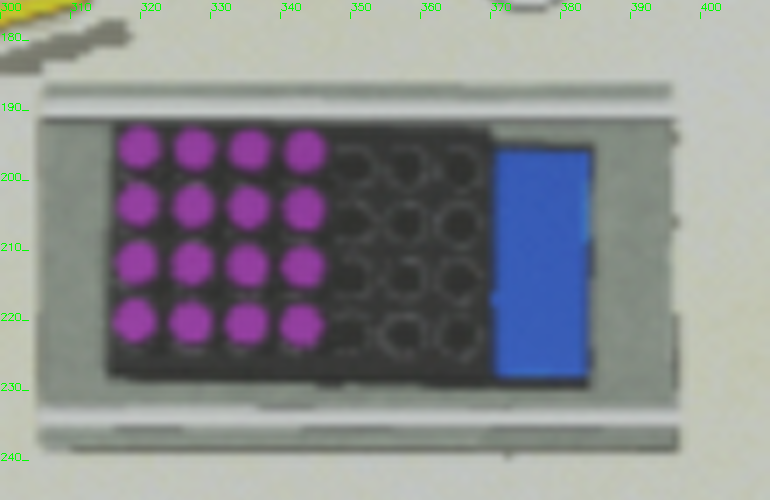

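```bash
cat > h.py <<'E'
import numpy as np
TOP=dict(f=200/np.tan(np.radians(48.6586/2)),c=(326.7403,194.6043),V=np.array([[-0.0265,-0.9996,0.0002,-0.0336],[0.992,-0.0262,0.1232,-0.5808],[-0.1231,0.0035,0.9924,-1.2779],[0,0,0,1]]))
def ray(u,v,z,C=TOP):
    V=C['V'];R=V[:3,:3];o=-R.T@V[:3,3]
    d=R.T@np.array([(u-C['c'][0])/C['f'],-(v-C['c'][1])/C['f'],-1])
    return o+d*(z-o[2])/d[2]
def proj(p,C=TOP):
    q=C['V'][:3,:3]@p+C['V'][:3,3]; return C['c'][0]+C['f']*q[0]/-q[2],C['c'][1]-C['f']*q[1]/-q[2]
E
python3 - <<'E'
from h import *
def c0(x,y):return (190+(x+.5)/7-.5,160+(y+100.5)/7-.5)
def c1(x,y):return (300+(x+.5)/7-.5,160+(y+100.5)/7-.5)
V=TOP['V'];print("cam",-V[:3,:3].T@V[:3,3])
for n,p,z in [("stand gap far",c1(38,85),.07),("stand gap near",c1(37,450),.07),("stand rear far",c1(672,85),.07),("stand rear near",c1(679,450),.07),
("entry far",c0(620,120),.065),("entry near",c0(608,440),.065),("stop far",c0(110,140),.068),("stop near",c0(104,375),.068),
("railin far L",c0(110,129),.074),("railin far R",c0(500,128),.074),("railin near L",c0(110,388),.08),("railin near R",c0(500,390),.08),
("stand rail in far gap",c1(45,119),.07),("srail in far rear",c1(672,121),.07),("srail near gap",c1(45,405),.082),("srail near rear",c1(675,405),.082),
("rack rear far",c1(594,146),.09),("rack rear near",c1(590,386),.09),("rack front far",c1(113,122),.125),("rack front near",c1(108,378),.07),
("pad fl",c1(495,149),.097),("pad fr",c1(590,150),.097),("pad nl",c1(495,378),.097),("pad nr",c1(588,378),.097),
("cap1",c1(140,148),.172),("cap4",c1(135,320),.172),("cap16",c1(302,325),.172),("cap13",c1(305,151),.172),
("hinge",c0(587,63),.1),("peg",c0(727,10),.135)]:
    print(n,np.round(ray(*p,z),4))
E
```

```text
cam [ 0.41795371 -0.04433087  1.33974924]
stand gap far [0.6023 0.0135 0.07  ]
stand gap near [0.4518 0.017  0.07  ]
stand rear far [ 0.5953 -0.249   0.07  ]
stand rear near [ 0.4449 -0.245   0.07  ]
entry far [0.5904 0.0921 0.065 ]
entry near [0.4582 0.0987 0.065 ]
stop far [0.5872 0.3029 0.068 ]
stop near [0.4901 0.3046 0.068 ]
railin far L [0.591  0.3013 0.074 ]
railin far R [0.5871 0.1406 0.074 ]
railin near L [0.4841 0.2989 0.08  ]
railin near R [0.4791 0.1406 0.08  ]
stand rail in far gap [0.588  0.0109 0.07  ]
srail in far rear [ 0.5803 -0.2483  0.07  ]
srail near gap [0.4695 0.0128 0.082 ]
srail near rear [ 0.4628 -0.2423  0.082 ]
rack rear far [ 0.5683 -0.2129  0.09  ]
rack rear near [ 0.471  -0.2071  0.09  ]
rack front far [ 0.5787 -0.0183  0.125 ]
rack front near [ 0.4804 -0.0126  0.07  ]
pad fl [ 0.5673 -0.1719  0.097 ]
pad fr [ 0.5659 -0.2103  0.097 ]
pad nl [ 0.4749 -0.1683  0.097 ]
pad nr [ 0.4739 -0.2056  0.097 ]
cap1 [ 0.5622 -0.0294  0.172 ]
cap4 [ 0.4969 -0.0259  0.172 ]
cap16 [ 0.4934 -0.0888  0.172 ]
cap13 [ 0.5594 -0.092   0.172 ]
hinge [0.6093 0.1014 0.1   ]
peg [0.6235 0.0419 0.135 ]
```

```bash
python3 -m handwheel '[[0,0,0,-4,0],[0,0,0,-8.3,0],[0,0,0,-8.3,0],[0,0,0,-8.3,0],[0,0,0,-8.3,0],[0,0,0,-8.3,0],[0,0,0,-8.3,0],[0,0,0,-8.3,0],[0,0,0,-6.1,0],[0,0,0,-4,0],[0,0,0,0,0]]' 20; python3 -m handwheel '[[0.015,-0.018,0,0,0],[0.031,-0.036,0,0,0],[0.031,-0.036,0,0,0],[0.031,-0.036,0,0,0],[0.031,-0.036,0,0,0],[0.031,-0.036,0,0,0],[0.031,-0.036,0,0,0],[0.031,-0.036,0,0,0],[0.031,-0.036,0,0,0],[0.031,-0.036,0,0,0],[0.031,-0.036,0,0,0],[0.018,-0.022,0,0,0]]'
```

```text
time_s: 1.2
tcp_pos: [0.1679, -0.5758, 0.4042]
ee_rot: [-3.141, 0.0, -0.027]
contact_force: [-0.6, -0.1, 0.1]
finger_gap: 0.0428
time_s: 2.4
tcp_pos: [0.5233, -0.1828, 0.4045]
ee_rot: [-3.141, -0.0, -0.026]
contact_force: [0.2, -0.3, 0.8]
finger_gap: 0.0426
```

```bash
python3 -m handwheel '[[-0.001,0.001,0.01,0,0],[-0.001,0.001,0.02,0,0],[0,0.001,0.02,0,0],[0,0.001,0.02,0,0],[0,0,0.01,0,0],[0,0,0.005,0,0],[0,0,0,0,0]]'
python3 - <<'E'
from bench import monitor, vision
import cv2,numpy as np
o=monitor.get_obs(); print(o['tcp_pos'],o['ee_rot'])
c=vision.camera("wrist"); print({k:np.round(v,4).tolist() for k,v in c.items() if k!="pixels"})
cv2.imwrite("pics/wrist1.png",cv2.convertScaleAbs(c["pixels"][:,:,::-1],alpha=1.4))
E
```

```text
time_s: 3.1
tcp_pos: [0.5191, -0.1896, 0.3193]
ee_rot: [-3.141, 0.001, -0.028]
contact_force: [-0.0, -0.2, 0.3]
finger_gap: 0.0429
[ 0.51909701 -0.18956505  0.31930396] [-3.14135258e+00  9.82148917e-04 -2.78088577e-02]
{'fovy': 63.5549, 'cx': 318.053, 'cy': 196.9595, 'tool_from_camera': [[1.0, -0.0008, 0.0001, -0.0008], [-0.0008, -0.9544, -0.2986, -0.0767], [0.0003, 0.2986, -0.9544, 0.0312], [0.0, 0.0, 0.0, 1.0]]}
```

View pics/wrist1.png

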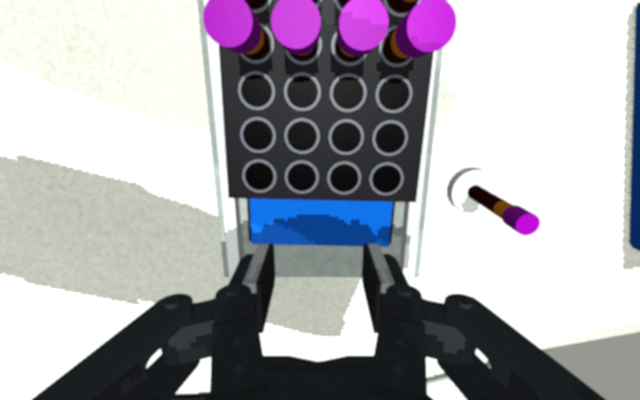

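The wrist picture shows the blue pad at rows 198–245, the upright face's top edge from (229,199) to (416,200), the fingers centred near column 318, and the single tube at (524,222).

Run:
```python
import numpy as np
from scipy.spatial.transform import Rotation as Ro
T=np.array([[1,-.0008,.0001,-.0008],[-.0008,-.9544,-.2986,-.0767],[.0003,.2986,-.9544,.0312],[0,0,0,1]])
f=200/np.tan(np.radians(63.5549/2))
R=Ro.from_euler('xyz',[-3.14135,.00098,-.0278]).as_matrix(); p=np.array([.5191,-.18957,.3193])
def W(u,v,z):
    d=R@T[:3,:3]@np.array([(u-318.053)/f,-(v-196.96)/f,-1]); o=R@T[:3,3]+p
    return o+d*(z-o[2])/d[2]
for n,u,v,z in [("face L",229,198,.125),("face R",416,201,.125),("pad L",250,244,.1),("pad R",391,245,.1),("tube cap",524,222,.085),("tipL",255,245,.15),("tipR",380,245,.15)]: print(n,W(u,v,z).round(4))
```

```text
face L [ 0.4716 -0.1632  0.125 ]
face R [ 0.5708 -0.1675  0.125 ]
pad L [ 0.4742 -0.202   0.1   ]
pad R [ 0.5644 -0.2051  0.1   ]
tube cap [ 0.6569 -0.1977  0.085 ]
tipL [ 0.4888 -0.1789  0.15  ]
tipR [ 0.5475 -0.1804  0.15  ]
```

```bash
python3 -m handwheel '[[0.001,0,0.006,0,0],[0.001,0,0.009,0,0],[0,0,0.009,0,0],[0,0,0.009,0,0],[0,0,0.006,0,0],[0,0,0.003,0,0],[0,0,0.002,0,0],[0,0,0,0,0],[0,0,0,0,0]]'; python3 -m handwheel '[[0,0,0.001,0,0],[0,0,0,0,0]]';python3 -m handwheel '[[0,0,0.001,0,0],[0,0,0,0,0]]'
```

```text
time_s: 4.05
tcp_pos: [0.5217, -0.1894, 0.276]
ee_rot: [3.141, -0.0, -0.027]
contact_force: [-0.5, -0.1, 0.0]
finger_gap: 0.0426
time_s: 4.25
tcp_pos: [0.5216, -0.1894, 0.2748]
ee_rot: [3.142, -0.0, -0.027]
contact_force: [-0.3, -0.5, -0.1]
finger_gap: 0.0427
time_s: 4.45
tcp_pos: [0.5215, -0.1893, 0.2737]
ee_rot: [-3.142, 0.0, -0.027]
contact_force: [-0.1, 0.0, 0.5]
finger_gap: 0.0429
```

```bash
python3 -m handwheel '[[0,0,0.001,0,0],[0,0,0,0,0]]'|sed -n '2p;4p';python3 -m handwheel '[[0,0,0.001,0,0],[0,0,0,0,0]]'|sed -n '2p;4p'
```

```text
tcp_pos: [0.5215, -0.1893, 0.2725]
contact_force: [0.6, 0.1, 0.2]
tcp_pos: [0.5215, -0.1893, 0.2716]
contact_force: [0.2, 0.3, 0.1]
```

```bash
python3 -m handwheel '[[0,0,0.001,0,0],[0,0,0,0,0]]'|sed -n '2p;4p';python3 -m handwheel '[[0,0,0.001,0,0],[0,0,0,0,0]]'|sed -n '2p;4p'
```

```text
tcp_pos: [0.5215, -0.1893, 0.2706]
contact_force: [-0.5, 0.2, -1.1]
tcp_pos: [0.5215, -0.1893, 0.2696]
contact_force: [-0.2, 0.8, -0.0]
```

```bash
python3 -m handwheel '[[0,0,0.001,0,0],[0,0,0,0,0]]'|sed -n '2p;4p';python3 -m handwheel '[[0,0,0.001,0,0],[0,0,0,0,0]]'|sed -n '2p;4p'
```

```text
tcp_pos: [0.5215, -0.1893, 0.2686]
contact_force: [0.0, 0.7, 1.2]
tcp_pos: [0.5215, -0.1893, 0.2676]
contact_force: [-0.6, 0.2, 0.2]
```

```bash
python3 -m handwheel '[[0,0,0.001,0,0],[0,0,0,0,0]]'|sed -n '2p;4p';python3 -m handwheel '[[0,0,0.001,0,0],[0,0,0,0,0]]'|sed -n '2p;4p'
```

```text
tcp_pos: [0.5215, -0.1894, 0.2666]
contact_force: [0.5, 0.5, 0.6]
tcp_pos: [0.5215, -0.1893, 0.2656]
contact_force: [-0.4, 0.3, 0.5]
```

```bash
python3 -m handwheel '[[0,0,0.001,0,0],[0,0,0,0,0]]'|sed -n '2p;4p';python3 -m handwheel '[[0,0,0.001,0,0],[0,0,0,0,0]]'|sed -n '2p;4p'
```

```text
tcp_pos: [0.5215, -0.1893, 0.2645]
contact_force: [-0.0, 0.3, 1.0]
tcp_pos: [0.5216, -0.1894, 0.264]
contact_force: [-1.6, -0.2, 3.3]
```

```bash
python3 -m handwheel '[[0,0,0.001,0,0],[0,0,0,0,0]]'|sed -n '2p;4p'
```

```text
tcp_pos: [0.5215, -0.1894, 0.2634]
contact_force: [-2.9, -0.2, 7.5]
```

```bash
python3 -m handwheel '[[0,0,0.0005,0,0],[0,0,0,0,0]]'|sed -n '2p;4p'
```

```text
tcp_pos: [0.5215, -0.1894, 0.2631]
contact_force: [-2.5, 1.6, 10.2]
```

```bash
python3 -m handwheel '[[0,0,-0.0015,0,0],[0,0,-0.002,0,0],[0.001,-0.002,0,0,0],[0,-0.004,0,0,0],[0,-0.003,0,0,0],[0,-0.002,0,0,0],[0,-0.002,0,0,0],[0,-0.002,0,0,0]]'; python3 -m handwheel '[[0,-0.002,0,0,0],[0,-0.002,0,0,0],[0,-0.002,0,0,0]]'|sed -n '2p;4p'; python3 -m handwheel '[[0,-0.002,0,0,0],[0,-0.002,0,0,0],[0,-0.002,0,0,0]]'|sed -n '2p;4p'; python3 -m handwheel '[[0,-0.002,0,0,0],[0,-0.002,0,0,0],[0,-0.001,0,0,0]]'|sed -n '2p;4p';python3 -m handwheel '[[0,0,0,0,0]]'|sed -n '2p;4p'
python3 - <<'E'
from bench import monitor, vision
import cv2,numpy as np
c=vision.camera("wrist");a=cv2.resize(c["pixels"][:,:,::-1],None,fx=.62,fy=.62,interpolation=cv2.INTER_AREA)
d=vision.camera("top")["pixels"]; np.save("pics/top1.npy",d)
b=cv2.resize(d[170:250,270:400,::-1],None,fx=6,fy=6,interpolation=cv2.INTER_CUBIC)
a=cv2.copyMakeBorder(a[:115],0,0,0,780-a.shape[1],0)
cv2.imwrite("pics/v2.png",cv2.convertScaleAbs(np.vstack([a,b]),alpha=1.5))
E
```

```text
time_s: 7.65
tcp_pos: [0.523, -0.1744, 0.2656]
ee_rot: [3.141, 0.0, -0.027]
contact_force: [1.1, -1.7, -0.5]
finger_gap: 0.0429
tcp_pos: [0.5231, -0.1683, 0.2657]
contact_force: [0.8, -2.0, -1.1]
tcp_pos: [0.5232, -0.1623, 0.2657]
contact_force: [1.1, -2.6, -0.6]
tcp_pos: [0.5234, -0.1572, 0.2657]
contact_force: [0.3, -2.7, -0.8]
tcp_pos: [0.5233, -0.1571, 0.2657]
contact_force: [-0.3, -0.8, -0.1]
```

View pics/v2.png

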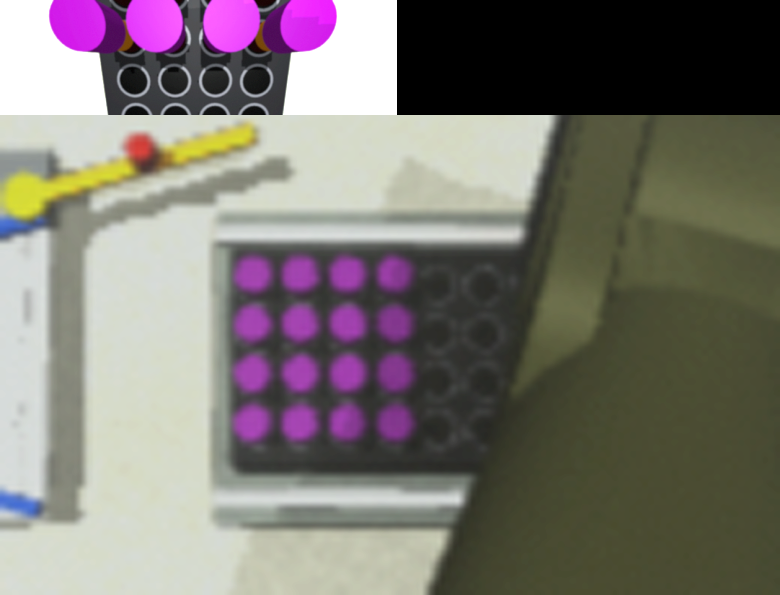

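Run:
```python
from h import *
def c(x,y):return (270+(x+.5)/6-.5,170+(y-115+.5)/6-.5)
P=[ray(*c(*q),.172) for q in [(253,273),(251,423),(396,423),(394,273)]]
for p in P: print(p.round(4))
m=np.mean(P,0); print(m, "before mean", np.mean([[ .5622,-.0294],[.4969,-.0259],[.4934,-.0888],[.5594,-.092]],0))
print(P[0]-P[1],P[0]-P[3],P[1]-P[2])
```

```text
[ 0.5603 -0.0085  0.172 ]
[ 0.4939 -0.0062  0.172 ]
[ 0.4922 -0.0699  0.172 ]
[ 0.5587 -0.071   0.172 ]
[ 0.526281   -0.03889477  0.172     ] before mean [ 0.527975 -0.059025]
[ 0.06645502 -0.00235995  0.        ] [0.00165445 0.06246437 0.        ] [0.00169027 0.063789   0.        ]
```

```bash
python3 -m handwheel '[[0,0,0.001,0,0],[0,0,0.001,0,0],[0,0,0.0005,0,0],[0,0,0.0005,0,0],[0,0,0,0,0],[0,0,0,0,0]]'|sed -n '2p;4p';python3 -m handwheel '[[0,0,0.0004,0,0],[0,0,0,0,0],[0,0,0,0,0]]'|sed -n '2p;4p'
```

```text
tcp_pos: [0.5235, -0.1572, 0.2635]
contact_force: [-1.2, 1.5, 7.2]
tcp_pos: [0.5235, -0.1572, 0.2632]
contact_force: [-2.8, 1.7, 8.6]
```

```bash
python3 -m handwheel '[[0,0,0.0005,0,0],[0,-0.001,0,0,0],[0,-0.002,0,0,0],[0,-0.002,0,0,0],[0,-0.002,0,0,0],[0,-0.002,0,0,0],[0,-0.002,0,0,0],[0,-0.002,0,0,0]]'|sed -n '2,4p';python3 -m handwheel '[[0,-0.002,0,0,0],[0,-0.002,0,0,0],[0,-0.002,0,0,0],[0,-0.002,0,0,0]]'|sed -n '2,4p'
```

```text
tcp_pos: [0.5245, -0.1454, 0.2631]
ee_rot: [3.138, -0.003, -0.028]
contact_force: [-0.4, -4.2, 7.0]
tcp_pos: [0.5248, -0.1374, 0.2631]
ee_rot: [3.138, -0.003, -0.028]
contact_force: [-0.5, -4.4, 6.9]
```

```bash
python3 -m handwheel '[[0,-0.002,0.0004,0,0],[0,-0.002,0.0004,0,0],[0,-0.002,0,0,0],[0,-0.002,0,0,0],[0,-0.002,0,0,0],[0,-0.002,0,0,0]]'|sed -n '2,4p';python3 -m handwheel '[[0,-0.002,0,0,0],[0,-0.002,0,0,0],[0,-0.002,0,0,0],[0,-0.002,0,0,0],[0,-0.002,0,0,0]]'|sed -n '2,4p'
```

```text
tcp_pos: [0.5256, -0.1258, 0.2631]
ee_rot: [3.137, -0.004, -0.028]
contact_force: [-0.0, -5.8, 11.4]
tcp_pos: [0.5258, -0.1158, 0.263]
ee_rot: [3.137, -0.004, -0.028]
contact_force: [0.1, -6.6, 11.1]
```

```bash
python3 -m handwheel '[[0,-0.0025,0.0002,0,0],[0,-0.0025,0,0,0],[0,-0.0025,0,0,0],[0,-0.0025,0,0,0],[0,-0.0025,0,0,0],[0,-0.0025,0,0,0]]'|sed -n '2,4p';python3 -m handwheel '[[0,-0.0025,0,0,0],[0,-0.0025,0,0,0],[0,-0.0025,0,0,0],[0,-0.0025,0,0,0],[0,-0.0025,0,0,0]]'|sed -n '2,4p'
```

```text
tcp_pos: [0.5264, -0.1008, 0.263]
ee_rot: [3.137, -0.005, -0.028]
contact_force: [-0.1, -6.9, 12.4]
tcp_pos: [0.5267, -0.0883, 0.263]
ee_rot: [3.137, -0.005, -0.028]
contact_force: [-0.1, -5.6, 12.7]
```

```bash
python3 -m handwheel '[[0,-0.0025,0,0,0],[0,-0.0025,0,0,0],[0,-0.0025,0,0,0],[0,-0.0025,0,0,0],[0,-0.0025,0,0,0],[0,-0.0025,0,0,0]]'|sed -n '2,4p'
```

```text
tcp_pos: [0.5271, -0.0732, 0.263]
ee_rot: [3.137, -0.005, -0.028]
contact_force: [0.0, -6.4, 13.1]
```

```bash
python3 -m handwheel '[[0,-0.0025,0,0,0],[0,-0.0025,0,0,0],[0,-0.0025,0,0,0],[0,-0.0025,0,0,0]]'|sed -n '2,4p'
python3 - <<'E'
from bench import vision
import cv2,numpy as np
s=vision.camera("side")["pixels"]; t=vision.camera("top")["pixels"]
a=cv2.resize(s[140:300,230:370,::-1],None,fx=3.6,fy=3.6,interpolation=cv2.INTER_CUBIC)
b=cv2.resize(t[175:245,265:325,::-1],None,fx=4.9,fy=4.9,interpolation=cv2.INTER_CUBIC)
b=cv2.copyMakeBorder(b,0,a.shape[0]-b.shape[0],0,0,0)
cv2.imwrite("pics/v3.png",cv2.convertScaleAbs(np.hstack([a,b]),alpha=1.6))
E
```

```text
tcp_pos: [0.5274, -0.0632, 0.263]
ee_rot: [3.137, -0.005, -0.028]
contact_force: [-0.1, -7.3, 12.9]
```

View pics/v3.png

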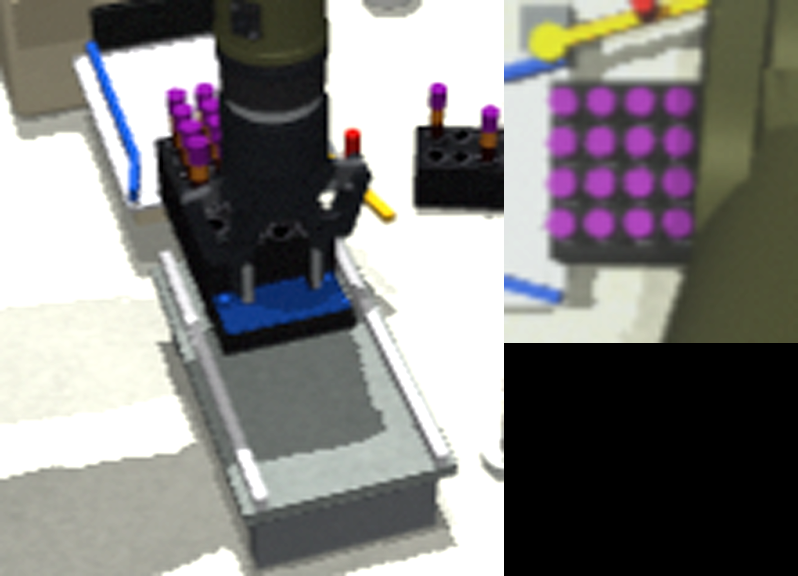

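The side view shows the rack flat with the fingers on the pad against the upright face, and in the top view the nose is just over the shelf's entry edge (near u 277). I'll go 23 mm further, then ease off.

```bash
python3 -m handwheel '[[0,-0.0025,0,0,0],[0,-0.0025,0,0,0],[0,-0.0025,0,0,0],[0,-0.0025,0,0,0]]'|sed -n '2,4p'; python3 -m handwheel '[[0,-0.0025,0,0,0],[0,-0.0025,0,0,0],[0,-0.0025,0,0,0],[0,-0.0025,0,0,0],[0,-0.001,0,0,0]]'|sed -n '2,4p'
```

```text
tcp_pos: [0.5277, -0.0532, 0.263]
ee_rot: [3.137, -0.005, -0.028]
contact_force: [-0.6, -7.1, 13.8]
tcp_pos: [0.528, -0.0421, 0.2631]
ee_rot: [3.137, -0.005, -0.028]
contact_force: [-1.1, -6.4, 14.3]
```

```bash
python3 -m handwheel '[[0,0,-0.0005,0,0],[0,0,-0.0005,0,0],[0,0,-0.0005,0,0],[0,0,-0.0005,0,0],[0,0,-0.0005,0,0],[0,0,-0.0005,0,0]]'|sed -n '2,4p'; python3 -m handwheel '[[0,0,-0.0005,0,0],[0,0,-0.0005,0,0],[0,0,-0.0005,0,0],[0,0,-0.0005,0,0],[0,0,-0.0005,0,0],[0,0,-0.0005,0,0]]'|sed -n '2,4p'; python3 -m handwheel '[[0,0.0005,-0.0005,0,0],[0,0.0005,-0.0005,0,0],[0,0,0,0,0],[0,0,0,0,0]]'|sed -n '2,4p'
```

```text
tcp_pos: [0.5276, -0.0416, 0.2649]
ee_rot: [3.14, -0.003, -0.028]
contact_force: [1.4, -3.0, 3.5]
tcp_pos: [0.5258, -0.0408, 0.2661]
ee_rot: [-3.141, 0.002, -0.027]
contact_force: [-0.4, -1.4, -0.9]
tcp_pos: [0.5265, -0.0418, 0.2678]
ee_rot: [-3.141, 0.0, -0.027]
contact_force: [0.6, -0.3, -0.0]
```

```bash
python3 -m handwheel '[[0,-0.001,0,0,0],[0,-0.002,0,0,0],[0,-0.003,0,0,0],[0,-0.003,0,0,0],[0,-0.003,0,0,0],[0,-0.003,0,0,0],[0,-0.003,0,0,0],[0,-0.003,0,0,0]]'|sed -n '2,4p'; python3 -m handwheel '[[0,-0.003,0,0,0],[0,-0.003,0,0,0],[0,-0.003,0,0,0],[0,-0.003,0,0,0],[0,-0.003,0,0,0],[0,-0.003,0,0,0],[0,-0.003,0,0,0]]'|sed -n '2,4p'
```

```text
tcp_pos: [0.527, -0.0206, 0.2677]
ee_rot: [3.142, 0.0, -0.027]
contact_force: [-0.5, -2.8, -1.6]
tcp_pos: [0.5276, 0.0003, 0.2678]
ee_rot: [3.142, 0.0, -0.027]
contact_force: [0.1, -1.6, -1.8]
```

```bash
python3 -m handwheel '[[0,-0.003,0,0,0],[0,-0.003,0,0,0],[0,-0.003,0,0,0],[0,-0.003,0,0,0],[0,-0.003,0,0,0],[0,-0.003,0,0,0],[0,-0.003,0,0,0],[0,-0.003,0,0,0],[0,-0.003,0,0,0],[0,-0.003,0,0,0]]'|sed -n '2,4p'; python3 -m handwheel '[[0,-0.003,0,0,0],[0,-0.003,0,0,0],[0,-0.003,0,0,0],[0,-0.003,0,0,0],[0,-0.003,0,0,0]]'|sed -n '2,4p'
```

```text
tcp_pos: [0.5284, 0.0303, 0.2678]
ee_rot: [-3.142, 0.0, -0.027]
contact_force: [-0.4, -1.7, -1.6]
tcp_pos: [0.5288, 0.0453, 0.2678]
ee_rot: [3.142, 0.0, -0.027]
contact_force: [0.1, -2.1, -1.4]
```

```bash
python3 -m handwheel '[[0,-0.002,0,0,0],[0,-0.002,0,0,0],[0,-0.002,0,0,0],[0,-0.002,0,0,0],[0,-0.002,0,0,0],[0,-0.002,0,0,0]]'|sed -n '2,4p'; python3 -m handwheel '[[0,-0.003,0,0,0],[0,-0.003,0,0,0],[0,-0.003,0,0,0],[0,-0.003,0,0,0],[0,-0.003,0,0,0]]'|sed -n '2,4p'
```

```text
tcp_pos: [0.5292, 0.0571, 0.2678]
ee_rot: [3.142, -0.0, -0.027]
contact_force: [-0.5, -2.0, -0.2]
tcp_pos: [0.5295, 0.0723, 0.2678]
ee_rot: [-3.142, -0.0, -0.027]
contact_force: [-0.4, -2.9, -1.1]
```

```bash
python3 -m handwheel '[[0,-0.003,0,0,0],[0,-0.003,0,0,0],[0,-0.003,0,0,0],[0,-0.003,0,0,0],[0,-0.003,0,0,0],[0,-0.003,0,0,0],[0,-0.003,0,0,0],[0,-0.003,0,0,0],[0,-0.003,0,0,0],[0,-0.003,0,0,0]]'|sed -n '2,4p'; python3 -m handwheel '[[0,-0.003,0,0,0],[0,-0.003,0,0,0],[0,-0.003,0,0,0],[0,-0.003,0,0,0],[0,-0.003,0,0,0],[0,-0.003,0,0,0],[0,-0.002,0,0,0],[0,-0.002,0,0,0],[0,-0.001,0,0,0]]'|sed -n '2,4p'
```

```text
tcp_pos: [0.5304, 0.1023, 0.2678]
ee_rot: [-3.142, -0.0, -0.027]
contact_force: [0.6, -2.5, -0.3]
tcp_pos: [0.531, 0.1252, 0.2678]
ee_rot: [-3.142, 0.0, -0.027]
contact_force: [-0.3, -1.9, -0.1]
```

```bash
python3 -m handwheel '[[0,-0.0015,0,0,0],[0,-0.0015,0,0,0],[0,-0.001,0,0,0],[0,-0.001,0,0,0]]'|sed -n '2,4p'; python3 -m handwheel '[[0,-0.001,0,0,0],[0,-0.001,0,0,0]]'|sed -n '2,4p'; python3 -m handwheel '[[0,-0.001,0,0,0],[0,-0.001,0,0,0]]'|sed -n '2,4p'
```

```text
tcp_pos: [0.5311, 0.1301, 0.2678]
ee_rot: [3.142, 0.0, -0.027]
contact_force: [-0.4, -2.4, -0.7]
tcp_pos: [0.5311, 0.1321, 0.2678]
ee_rot: [3.142, 0.0, -0.027]
contact_force: [-0.1, -2.5, -1.7]
tcp_pos: [0.5312, 0.1341, 0.2678]
ee_rot: [-3.142, 0.0, -0.027]
contact_force: [0.8, -2.0, -0.5]
```

```bash
for i in 1; do python3 -m handwheel '[[0,-0.001,0,0,0],[0,-0.001,0,0,0],[0,-0.001,0,0,0]]'|sed -n '2p;4p'; done; python3 -m handwheel '[[0,-0.001,0,0,0],[0,-0.001,0,0,0]]'|sed -n '2p;4p'; python3 -m handwheel '[[0,-0.001,0,0,0],[0,-0.001,0,0,0]]'|sed -n '2p;4p'
```

```text
tcp_pos: [0.5313, 0.1371, 0.2678]
contact_force: [0.2, -2.0, -0.9]
tcp_pos: [0.5313, 0.1391, 0.2678]
contact_force: [-0.1, -2.1, -2.2]
tcp_pos: [0.5314, 0.1411, 0.2678]
contact_force: [0.1, -1.1, -0.6]
```

```bash
python3 -m handwheel '[[0,-0.001,0,0,0],[0,-0.0005,0,0,0]]'|sed -n '2p;4p'
```

```text
tcp_pos: [0.5315, 0.1426, 0.2678]
contact_force: [-0.3, -2.2, -1.8]
```

```bash
python3 -m handwheel '[[0,-0.001,0,0,0],[0,-0.0005,0,0,0]]'|sed -n '2p;4p'
```

```text
tcp_pos: [0.5315, 0.1441, 0.2678]
contact_force: [-1.1, -1.1, -1.6]
```

```bash
python3 -m handwheel '[[0,-0.0005,0,0,0],[0,-0.0005,0,0,0]]'|sed -n '2p;4p'; python3 -m handwheel '[[0,-0.0005,0,0,0],[0,-0.0005,0,0,0]]'|sed -n '2p;4p'
```

```text
tcp_pos: [0.5315, 0.145, 0.2678]
contact_force: [-0.1, -1.8, -0.3]
tcp_pos: [0.5315, 0.146, 0.2678]
contact_force: [0.1, -1.9, -1.1]
```

```bash
python3 -m handwheel '[[0,-0.0005,0,0,0],[0,-0.0005,0,0,0]]'|sed -n '2p;4p'
```

```text
tcp_pos: [0.5316, 0.147, 0.2678]
contact_force: [0.3, -1.0, -1.4]
```

```bash
python3 -m handwheel '[[0,-0.0005,0,0,0],[0,-0.0005,0,0,0]]'|sed -n '2p;4p'
```

```text
tcp_pos: [0.5316, 0.1481, 0.2678]
contact_force: [0.3, -3.1, -2.2]
```

```bash
python3 -m handwheel '[[0,-0.0005,0,0,0],[0,-0.0005,0,0,0]]'|sed -n '2p;4p'
```

```text
tcp_pos: [0.5316, 0.149, 0.2678]
contact_force: [-0.7, -2.2, -0.7]
```

```bash
python3 -m handwheel '[[0,-0.0005,0,0,0],[0,-0.0005,0,0,0]]'|sed -n '2p;4p'
```

```text
tcp_pos: [0.5315, 0.1494, 0.2678]
contact_force: [-0.8, -7.0, 1.8]
```

```bash
python3 -m handwheel '[[0,-0.0005,0,0,0],[0,-0.0005,0,0,0]]'|sed -n '2p;4p'
```

```text
tcp_pos: [0.5314, 0.1498, 0.2678]
contact_force: [-1.6, -11.0, 1.5]
```

Rack home: the force rose to 11 N over 1 mm of commanded travel at TCP y ≈ 0.1495. Now I'll back off, raise, close the fingers and go beside the peg.

```bash
python3 -m handwheel '[[0,0,0,0,0],[0,0.001,0,0,0],[0,0.002,0,0,0],[0,0.004,0,0,0],[0,0.005,0,0,0],[0,0,-0.01,0,0],[0,0,-0.015,0,0],[0,0,-0.015,0,0],[0,0,-0.015,0,0],[0,0,-0.005,0,0]]'|sed -n '2,5p'; python3 -m handwheel '[[0.01,0.008,0,0,1],[0.016,0.012,0,0,1],[0.02,0.015,0,0,1],[0.02,0.015,0,0,1],[0.02,0.015,0,0,1],[0.02,0.015,0,0,1],[0.012,0.009,0,0,1],[0.008,0.005,0,0,1],[0,0,0,0,1],[0,0,0,0,1]]'
python3 - <<'E'
from bench import vision
import cv2,numpy as np
s=vision.camera("side")["pixels"]; t=vision.camera("top")["pixels"]
a=cv2.resize(s[90:250,220:360,::-1],None,fx=3.2,fy=3.2,interpolation=cv2.INTER_CUBIC)
b=cv2.resize(t[165:250,195:300,::-1],None,fx=3.3,fy=3.3,interpolation=cv2.INTER_CUBIC)
b=cv2.copyMakeBorder(b,0,a.shape[0]-b.shape[0],0,0,0)
cv2.imwrite("pics/v4.png",cv2.convertScaleAbs(np.hstack([a,b]),alpha=1.6)); print(a.shape)
E
```

```text
tcp_pos: [0.5321, 0.1393, 0.3302]
ee_rot: [-3.14, -0.003, -0.027]
contact_force: [-0.1, 0.0, 0.1]
finger_gap: 0.0429
time_s: 27.95
tcp_pos: [0.6545, 0.0417, 0.3272]
ee_rot: [-3.141, 0.001, -0.027]
contact_force: [0.4, 0.0, 0.7]
finger_gap: -0.0
(512, 448, 3)
```

View pics/v4.png

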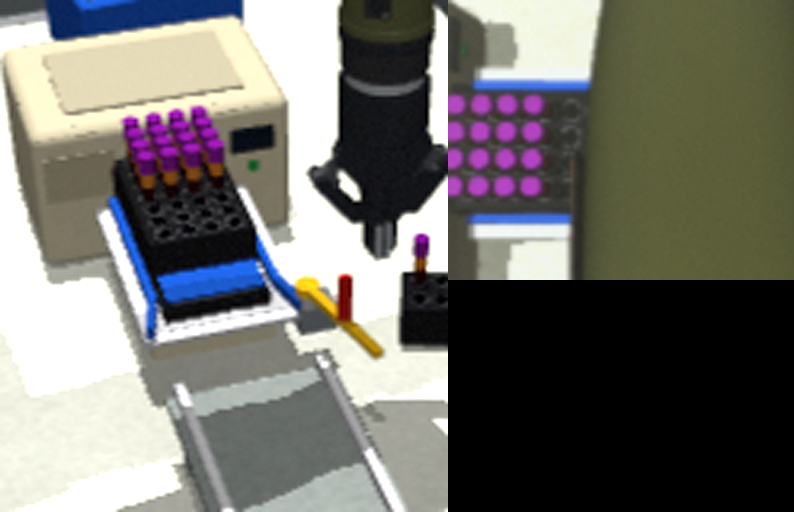

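The rack sits flat and home, with the gate clear behind it and the peg beside the closed fingers. Next I'll lower the tip to about 113 mm and push the peg towards −x.

```bash
python3 -m handwheel '[[0,0,0.008,0,1],[0,0,0.012,0,1],[0,0,0.012,0,1],[0,0,0.006,0,1],[0,0,0.003,0,1],[0,0,0,0,1]]'|sed -n '2,4p'; python3 -m handwheel '[[-0.003,0,0,0,1],[-0.003,0,0,0,1],[-0.003,0,0,0,1],[-0.003,0,0,0,1],[-0.003,0,0,0,1],[-0.003,0,0,0,1],[-0.003,0,0,0,1]]'|sed -n '2,4p'; python3 -m handwheel '[[-0.003,0,0,0,1],[-0.003,0,0,0,1],[-0.003,0,0,0,1],[-0.003,0,0,0,1],[-0.003,0,0,0,1],[-0.003,0,0,0,1]]'|sed -n '2,4p'
```

```text
tcp_pos: [0.6545, 0.0417, 0.286]
ee_rot: [3.142, 0.001, -0.027]
contact_force: [0.5, -0.1, 1.0]
tcp_pos: [0.6336, 0.0422, 0.287]
ee_rot: [3.142, -0.0, -0.027]
contact_force: [1.7, -0.1, 0.0]
tcp_pos: [0.6155, 0.0428, 0.2868]
ee_rot: [-3.141, 0.0, -0.027]
contact_force: [0.5, 0.2, 0.1]
```

```bash
python3 -m handwheel '[[-0.003,-0.0012,0,0,1],[-0.003,-0.0012,0,0,1],[-0.003,-0.0012,0,0,1],[-0.003,-0.0012,0,0,1],[-0.003,-0.0012,0,0,1],[-0.003,-0.0012,0,0,1],[-0.003,-0.0012,0,0,1],[-0.003,-0.0012,0,0,1],[-0.003,-0.0012,0,0,1],[0,0,0,0,1]]'|sed -n '2,4p'; python3 -m handwheel '[[0.004,0,0,0,1],[0.004,0.004,0,0,1],[0,0.01,0,0,1],[0,0.01,0,0,1],[0,0.008,0,0,1],[-0.006,0.002,0,0,1],[-0.008,0,0,0,1],[-0.01,0,0,0,1],[-0.01,0,0,0,1],[-0.006,0,0,0,1],[0,0,0,0,1]]'|sed -n '2,4p'
python3 - <<'E'
from bench import vision
import cv2,numpy as np
s=vision.camera("side")["pixels"]
a=cv2.resize(s[120:230,230:360,::-1],None,fx=5,fy=5,interpolation=cv2.INTER_CUBIC)
cv2.imwrite("pics/v5.png",cv2.convertScaleAbs(a,alpha=1.6))
E
```

```text
tcp_pos: [0.5888, 0.0545, 0.2869]
ee_rot: [-3.141, 0.0, -0.027]
contact_force: [1.1, -0.1, -0.8]
tcp_pos: [0.5551, 0.0214, 0.2869]
ee_rot: [-3.142, 0.0, -0.026]
contact_force: [0.5, -0.7, 0.6]
```

View pics/v5.png

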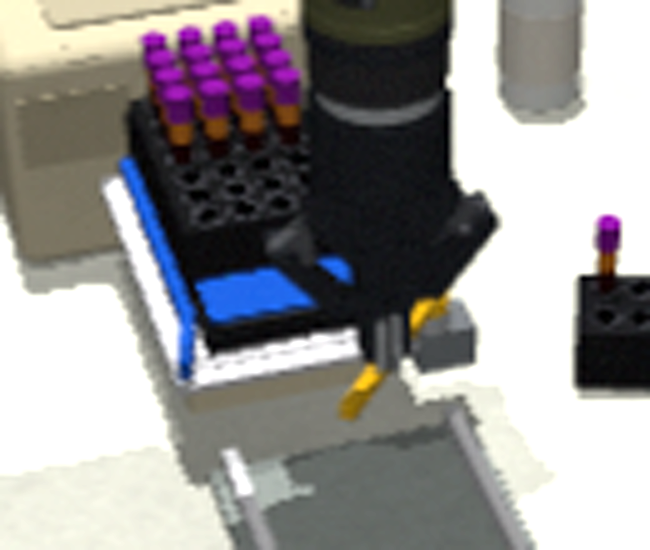

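```bash
python3 -m handwheel '[[0,-0.003,0,0,1],[0,-0.004,0,0,1],[0,-0.004,0,0,1],[0,-0.003,0,0,1],[0,-0.003,0,0,1],[0,-0.003,0,0,1],[0,-0.003,0,0,1],[0,-0.003,0,0,1],[0,-0.003,0,0,1],[0,-0.003,0,0,1]]'|sed -n '2,4p'; python3 -m handwheel '[[-0.001,-0.003,0,0,1],[-0.001,-0.003,0,0,1],[-0.001,-0.003,0,0,1],[-0.001,-0.003,0,0,1],[0,-0.003,0,0,1],[0,-0.003,0,0,1],[0,-0.003,0,0,1],[0,-0.002,0,0,1],[0,-0.002,0,0,1],[0,-0.001,0,0,1]]'|sed -n '2,4p'
```

```text
tcp_pos: [0.5534, 0.0506, 0.2859]
ee_rot: [3.132, 0.009, -0.029]
contact_force: [-17.2, -15.2, 13.7]
tcp_pos: [0.5435, 0.0769, 0.2841]
ee_rot: [3.134, 0.026, -0.027]
contact_force: [-38.0, -9.5, 24.8]
```

```bash
python3 -m handwheel '[[0,-0.001,0,0,1],[0,-0.001,0,0,1]]'|sed -n '2p;4p'
```

```text
tcp_pos: [0.5436, 0.0793, 0.2831]
contact_force: [-35.8, -8.2, 16.1]
```

```bash
python3 -m handwheel '[[0,-0.001,0,0,1],[0,-0.001,0,0,1]]'|sed -n '2p;4p'
```

```text
tcp_pos: [0.5514, 0.0827, 0.2854]
contact_force: [0.4, -1.2, -0.3]
```

The forces spiked at about 46 N and then vanished. I'll look before moving again.

Run:
```python
from bench import vision,monitor
import cv2,numpy as np
o=monitor.get_obs(); print(o['tcp_pos'],o['ee_rot'],o['contact_force'],o['time_s'])
s=vision.camera("side")["pixels"];c=vision.camera("wrist")["pixels"];t=vision.camera("top")["pixels"]
a=cv2.resize(s[130:220,240:340,::-1],None,fx=4.5,fy=4.5,interpolation=cv2.INTER_CUBIC)
b=cv2.resize(c[:,:,::-1],None,fx=.54,fy=.54,interpolation=cv2.INTER_AREA)
d=cv2.resize(t[165:215,255:335,::-1],None,fx=4,fy=4,interpolation=cv2.INTER_CUBIC)[:, :345]
b=np.vstack([b,cv2.copyMakeBorder(d,0,0,0,b.shape[1]-d.shape[1],0)])
b=cv2.copyMakeBorder(b,0,max(0,a.shape[0]-b.shape[0]),0,0,0);a=cv2.copyMakeBorder(a,0,max(0,b.shape[0]-a.shape[0]),0,0,0)
cv2.imwrite("pics/v6.png",cv2.convertScaleAbs(np.hstack([a,b]),alpha=1.6))
```

```text
[0.55137357 0.08273406 0.28540297] [ 3.14023934  0.00571649 -0.02714703] [ 0.36279663 -1.23882849 -0.31190771] 34.5
```

View pics/v6.png

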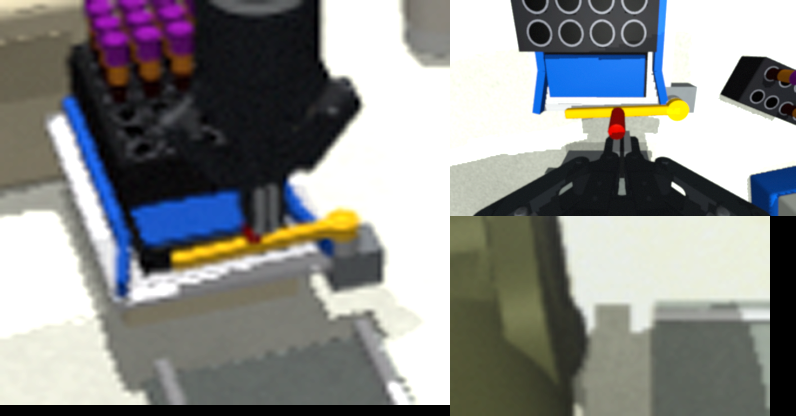

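The gate is nearly shut, with the peg squarely ahead of the closed fingertips in the wrist view at (617,125), and the rack looks undisturbed. The peg had been caught on the finger's flank and has since slipped free. I'll finish in 1 mm steps.

```bash
python3 -m handwheel '[[0,-0.001,0,0,1],[0,-0.001,0,0,1],[0,0,0,0,1]]'|sed -n '2,4p'
```

```text
tcp_pos: [0.5543, 0.0854, 0.2871]
ee_rot: [-3.141, -0.001, -0.027]
contact_force: [0.6, -0.4, -0.0]
```

```bash
python3 -m handwheel '[[0,-0.001,0,0,1],[0,-0.001,0,0,1],[0,0,0,0,1]]'|sed -n '2,4p'
```

```text
tcp_pos: [0.5543, 0.0863, 0.2871]
ee_rot: [3.138, -0.001, -0.028]
contact_force: [-0.1, -6.8, 2.0]
```

```bash
python3 -m handwheel '[[0,-0.001,0,0,1],[0,0,0,0,1]]'|sed -n '2,4p'
```

```text
tcp_pos: [0.5543, 0.0867, 0.2871]
ee_rot: [3.136, -0.001, -0.028]
contact_force: [0.6, -9.3, 2.6]
```

```bash
python3 -m handwheel '[[0,0.002,0,0,1],[0,0.006,0,0,1],[0,0.01,0,0,1],[0,0.01,0,0,1],[0,0,-0.015,0,1],[0,0,-0.03,0,1],[0,0,-0.03,0,1],[0,0,-0.03,0,1],[0,0,-0.015,0,1]]'|sed -n '2,4p'; python3 -m handwheel '[[-0.01,0.02,0,0,1],[-0.018,0.038,0,0,1],[-0.018,0.038,0,0,1],[-0.018,0.038,0,0,1],[-0.018,0.038,0,0,1],[-0.018,0.038,0,0,1],[-0.018,0.038,0,0,1],[-0.018,0.038,0,0,1],[-0.018,0.038,0,0,1],[-0.018,0.038,0,0,1],[-0.01,0.02,0,0,1],[0,0,0,0,1]]'
python3 - <<'E'
from bench import vision,monitor
import cv2,numpy as np
t=vision.camera("top")["pixels"];s=vision.camera("side")["pixels"]
b=cv2.resize(t[165:250,190:410,::-1],None,fx=3.6,fy=3.6,interpolation=cv2.INTER_CUBIC)
a=cv2.resize(s[130:210,230:430,::-1],None,fx=3.6,fy=3.6,interpolation=cv2.INTER_CUBIC)
a=cv2.copyMakeBorder(a,0,0,0,b.shape[1]-a.shape[1],0)
cv2.imwrite("pics/v7.png",cv2.convertScaleAbs(np.vstack([b,a]),alpha=1.5))
# bystander change check against the first top picture
d=np.abs(t.astype(int)-np.load("pics/top.npy")).max(2)
for n,(x0,x1,y0,y1) in dict(spare=(258,294,116,160),tube=(365,386,158,178),pen=(434,456,138,184),phone=(452,486,218,274)).items(): print(n,(d[y0:y1,x0:x1]>40).sum())
E
```

```text
tcp_pos: [0.5537, 0.0596, 0.4096]
ee_rot: [-3.141, -0.003, -0.027]
contact_force: [1.0, 0.2, 0.1]
time_s: 37.55
tcp_pos: [0.3593, -0.3192, 0.4067]
ee_rot: [3.141, 0.0, -0.032]
contact_force: [0.3, 0.1, 0.0]
finger_gap: -0.0002
spare 0
tube 0
pen 0
phone 329
```

View pics/v7.png

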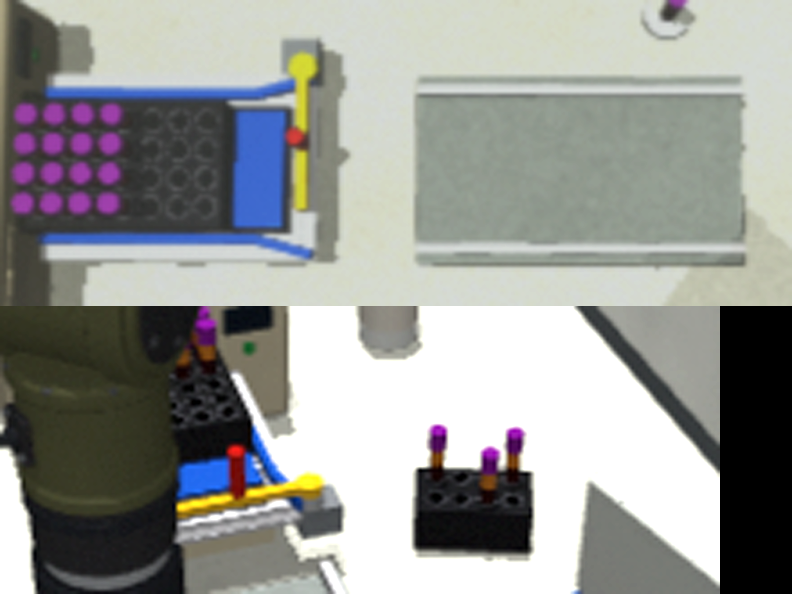

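```bash
python3 -m handwheel '[[0.03,-0.02,0,0,1],[0.045,-0.01,0,0,1],[0.045,0,0,0,1],[0.03,0,0,0,1],[0,0,0,0,1]]' | sed -n '1,2p'
python3 - <<'E'
from h import *
from bench import vision
import cv2
m=ray(207.97,208.5,.170); print("caps mean",m,"expected y .268 (TCP-derived)")
t=vision.camera("top")["pixels"]; d=np.abs(t.astype(int)-np.load("pics/top.npy")).max(2)
print("phone diff",(d[218:274,452:486]>40).sum())
for im in (t,np.load("pics/top.npy")):
    k=(im[210:280,440:500].max(2)<30).astype(np.uint8); n,l,st,ce=cv2.connectedComponentsWithStats(k); i=1+np.argmax(st[1:,4]); print(st[i],ce[i])
E
```

```text
time_s: 38.15
tcp_pos: [0.5154, -0.2892, 0.406]
caps mean [0.53424843 0.26763653 0.17      ] expected y .268 (TCP-derived)
phone diff 667Traceback (most recent call last):
  File "<stdin>", line 8, in <module>
    return _wrapfunc(a, 'argmax', axis=axis, out=out, **kwds)
    return bound(*args, **kwds)
ValueError: attempt to get argmax of an empty sequence
```

```bash
python3 -c "
from bench import hand_in,monitor
print(monitor.get_obs()['contact_force']); print(hand_in())"
```

```text
[-0.01839531  0.35774452 -0.88132586]
the job is handed in; nothing more can be done
None
```

The rack is home on the infeed shelf and the gate is shut behind it, but the gate push did not go cleanly and may count against the job.

**Rack:** I found the pad by touch and squared the rack against its upright face. I pressed with about 7–14 N over the gap and eased off about 21–24 mm past the shelf edge. It then slid to the stop, where the force rose from about 2 N to 11 N. In the last top picture the caps average y = 0.2676 m, against 0.268 m expected for home. The rack looked flat in the pictures taken during and after the push.

**Gate:** I pushed the peg with the closed fingers up to the hard end (about 9 N, with the position no longer changing). In the last picture the arm lies parallel to the shelf edge behind the rack.

**What went wrong:** midway through the gate push the peg caught on the side of the closed fingers. The readings reached about 38 N sideways and 25 N up, roughly 46 N in all. It then slipped free and the gate moved on towards shut. The wrist force stayed well below 120 N. I can't tell whether the contact was on the fingers or the gripper body, so it may have passed the 40 N limit.

**Bystanders:** in the top view the spare rack, single tube and pen are unchanged. The phone could not be confirmed: its picture area had changed, most likely from the arm or its shadow, and the follow-up check failed. The tool stayed about 0.4 m up whenever it was near the phone.

The job was handed in at about 38 s with the robot clear of everything.

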